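# Square a battery cover plate into the corner of the assembly jig

### The job

Take the push block out of its tray by the handle and use it to nudge the large black cover plate across the jig, flat on its base, until the plate touches both fences of the jig's square corner along their edges. Then stand the push block upright again in the tray compartment it came from. Touch the plate only with the push block, never with the gripper, and leave all the other things where they are.

Things in the scene. Friction and masses are not known exactly. Their poses are not given: they have to be found in the camera images.
- jig: Fixed jig: square aluminium base 210 x 210 x 8 mm, two dark steel fences 20 mm wide on its +x and +y edges, tops 20 mm above the table, inner faces at x = +85 and y = +85 mm, meeting in a square corner; -x and -y sides open. Origin: centre of the underside, z up. Plate home: its origin at (+35, +45, +8) mm here, axes parallel.
- cover_plate: Large flat black plastic plate lying on the jig: 100 (x) x 80 (y) x 6 mm, 0.09 kg, small brass bosses up to 2.6 mm high on top. Origin: centre of the underside, z up. Starts 15 to 65 mm short of the fences, turned up to 0.3 rad; its +x edge (80 mm long) belongs against the +x fence, its +y edge (100 mm) against the +y fence.
- push_block: Hand tool, 0.19 kg: bright steel square foot 36 x 36 x 16 mm, on its middle a black square handle 18 x 18 mm rising to 84 mm above the underside; all faces parallel to its x and y axes. Origin: centre of the foot's underside, z up the handle. Stands in the tray's +y compartment, upright by itself.
- tray: Fixed low grey plastic tray, 90 (x) x 170 (y) x 18 mm high, walls and floor 4 mm, split across its middle into two compartments (tape roll in the -y one, push block in the +y one). Origin: centre of the underside, z up.
- tray_slot (a point): Centre of the inner floor of the tray's +y compartment (82 mm in x by 79 mm in y), 4 mm above the table: where the push block stands and is to be returned. Axes as the tray's.
- tape_roll: Bystander: amber tape roll, 56 mm across, 18 mm high, in the tray's other compartment. Origin: centre of the underside.
- screwdriver: Bystander: grey-handled screwdriver, 200 mm long, lying at the left. Origin: under its middle.
- small_cover: Bystander: a smaller black cover, 70 x 50 x 6 mm, lying on the table at the right, before the pack; not the plate to be squared. Origin: centre of the underside.
- cell_a: Bystander: round lilac battery cell, 18.4 mm across, 65 mm tall, standing beyond the work area. Origin: centre of the underside.
- cell_b: Bystander: a second such cell. Origin: centre of the underside.
- cell_frame: Bystander: black cell holder 90 x 70 x 12 mm with round recesses, lying beyond the work area. Origin: centre of the underside.
- pack: Bystander: half-built battery pack of lilac cells in black frames, 170 x 65 x 81 mm, 1.2 kg, standing at the right. Origin: centre of the underside.
Mind the look-alikes: they are no part of the job. What is shaped like the cover_plate but red is not meant.

How it is judged:
On the way, in this order (a step that is already met when the one before it is completed fails the run):
1. the push block is held and lifted clear of the tray (z of push_block in the frame of tray_slot above 0.02 m and contact force between the fingers and push_block above 1 N), for 0.1 s.
2. the cover plate lies flat and square against both fences (x of cover_plate in the frame of jig above 0.033 m and y of cover_plate in the frame of jig above 0.043 m and angle between the x axis of cover_plate and the x axis of jig, either way round below 0.03 rad and z of cover_plate in the frame of jig below 0.0105 m and angle between cover_plate's own z axis and vertical below 0.04 rad), for 0.2 s.
At the end, for the whole second after the job is handed in: The cover plate lies flat on the jig with its edges at most 2 mm from both fences (taken at the plate's centre) and within 0.03 rad of square to them; the push block stands upright (within 0.08 rad) on the floor of the tray's +y compartment, within 35 mm of its centre, released and at rest (all of step 2 and horizontal distance between push_block and tray_slot below 0.035 m and z of push_block in the frame of tray_slot below 0.005 m and angle between push_block's own z axis and vertical below 0.08 rad and linear speed of each of push_block, cover_plate below 0.02 m/s); the robot touches nothing.
It fails at once if the gripper or arm touches the cover plate (contact force between any of the fingers, the arm and cover_plate above 0.5 N).
It fails at once if the cover plate is lifted or tipped off the jig's base (z of cover_plate in the frame of jig above 0.018 m or z of cover_plate in the frame of jig below 0.003 m or angle between cover_plate's own z axis and vertical above 0.2 rad).
It fails at once if a bystander is moved more than 20 mm (distance of any of tape_roll, screwdriver, small_cover, cell_a, cell_b, cell_frame, pack from where it was at the start of the episode above 0.02 m).
It also fails if it takes over 61 s, if anything falls off the work surface, if the arm or the gripper's body presses on something with over 40 N, if the wrist force passes 120 N, or if a joint passes its speed limit or range.

### The arm

A 7-joint arm with a two-finger parallel gripper is mounted at the origin on the work surface. World frame = base frame: x ahead of the robot, y to its left, z up, the work surface at z = 0. Lengths are in m, angles in rad, forces in N, time in s.
With the tool pointing down it reaches from about 0.425 to 0.825 m from the base axis. Payload 3.6 kg.
Tool frame: the origin (TCP) lies where the fingers leave the gripper's body, on its centre line; the fingertips stand 73 mm ahead of it and the grasp point (between the pads) lies 54 mm ahead of it; x points along the fingers, y is the direction in which the jaws open and shut, and the axes are right-handed (so a half turn about x gives the same grasp; the last joint's range is limited). The gripper opens to 85 mm and grips with 20 to 120 N. Pads are 22 mm wide; open, the fingers measure 114 mm over their backs; the gripper's body (76 mm by 85 mm) begins 54 mm behind the grasp point. The pads swing forward as they close: fully open they stand 13 mm farther back than shut.
Start: joints at [1.183, 0.615, -0.013, 1.423, 0.008, 1.103, -0.04], TCP at [0.229, -0.608, 0.304] pointing down, gripper open.
Joint ranges: [-3.12, 3.12], [-0.3, 2.06], [-1.34, 1.32], [0.26, 2.42], [-1.36, 4.5], [0.01, 1.98], [-2.84, 2.84]. Speed limits (rad/s): [2.79, 2.79, 3.14, 3.14, 3.14, 3.14, 3.14].

### API

Orientations are given as a unit quaternion [x, y, z, w].
In Python, from station import arm, snapshot, camera_info, ticket gives the robot as it stands. Calls block until the motion is done:
- arm.movep(position, orientation): joint-space move of the TCP to a pose.
- arm.line_to(position, velocity=0.15, ori=None): straight line of the TCP; ori=None keeps the orientation; velocity is the mean speed in m/s.
- arm.move_j(angles): joint-space move.
- arm.move_gripper(opening, effort=None): opening from 0.0 (shut) to 1.0 (fully open); effort is the grip in N (None keeps the last); returns when the fingers have stopped.
- arm.pause(seconds).
- arm.ik(position, orientation): joint angles nearest the present ones, or None.
- snapshot(name): name is "side" or "top" or "wrist"; returns the picture (480x640x3 uint8, blue, green, red); there is no depth.
- camera_info(name): a dict with "fx", "fy", "cx", "cy" (pixels), "R" (3x3) and "t" (3): a world point X has camera coordinates R X + t; the wrist camera has in their place "T_tool_cam" (4x4, takes a point from camera to tool coordinates, whose origin is the TCP and whose axes are the tool frame's). Camera axes: x right, y down, z forward; pixel columns grow to the right and rows downward; lengths in m; the calibration is good to about 2 mm. A picture is of the moment at which its call begins: read the wrist's pose just before it. camera_info takes no time and is no camera call.
A pose or a line that the arm cannot do raises arm.MotionError and nothing moves.
- ticket.finish_job(): hands the job in, once; it reports no verdict.
Readings, each from a call of its own:
- arm.read_time(): time.
- arm.read_joint_positions(): joint angles.
- arm.read_dq(): joint speeds.
- arm.read_effort(): joint torques, N m.
- arm.read_tool_pos(): TCP position.
- arm.read_eef_rot(): TCP orientation.
- arm.read_ft_force(): force on the tool from outside, world axes, zero at the start.
- arm.read_wrist_torque(): the same for the moment, N m.
- arm.read_opening(): opening from 0.0 (shut) to 1.0 (fully open).
Only numpy, scipy, OpenCV 4.12 (cv2) and the standard library are available. Lean on these libraries where they do the work, as an engineer would, in place of code of your own. Each camera call takes 0.05 s, during which the arm holds its last target. There are 200 camera calls.

## Working session

There is one attempt and no reset: what is moved stays moved. The work goes in short steps, each a Python script; the robot and the scene stay as the last script left them, time stands still between calls to the robot, and variables do not carry over. Pictures are saved under pics/ and viewed, about 8 in all and at most 12, crops included, and the job is handed in when it is done.

```bash
mkdir -p pics; ls; python3 - <<'E'
from station import arm,snapshot,camera_info
import cv2
for n in("top","side"):
    cv2.imwrite(f"pics/{n}0.png",snapshot(n)); c=camera_info(n); print(n,c)
print(camera_info("wrist")); print(arm.read_time(),arm.read_eef_rot())
E
```

```text
pics
top {'fx': 473.0083559994503, 'fy': 473.0083559994503, 'cx': 331.7311480832857, 'cy': 246.3580678075224, 'R': array([[ 0.0218606 , -0.99974794,  0.00511643],
       [-0.99197491, -0.02232752, -0.12444783],
       [ 0.1245307 , -0.00235486, -0.99221296]]), 't': array([-0.04692062,  0.57890658,  1.05676817])}
side {'fx': 531.8212143910652, 'fy': 531.8212143910652, 'cx': 318.61307128889126, 'cy': 242.84345634958626, 'R': array([[-0.98710346, -0.15888655, -0.0195402 ],
       [-0.06628025,  0.51674831, -0.85356787],
       [ 0.14571782, -0.84126467, -0.52061508]]), 't': array([0.55324769, 0.11374601, 1.33457343])}
{'fx': 407.8144176328304, 'fy': 407.8144176328304, 'cx': 310.26271963787195, 'cy': 234.09051397350225, 'T_tool_cam': array([[-8.76980894e-04, -2.58590512e-01,  9.65986635e-01,
        -6.95801326e-02],
       [ 9.99999570e-01,  6.32760088e-05,  9.24798606e-04,
         9.21023936e-04],
       [-3.00267924e-04,  9.65987031e-01,  2.58590345e-01,
        -6.54441870e-02],
       [ 0.00000000e+00,  0.00000000e+00,  0.00000000e+00,
         1.00000000e+00]])}
0.1 [-0.69546392 -0.1277301   0.69578659 -0.12607921]
```

View pics/top0.png

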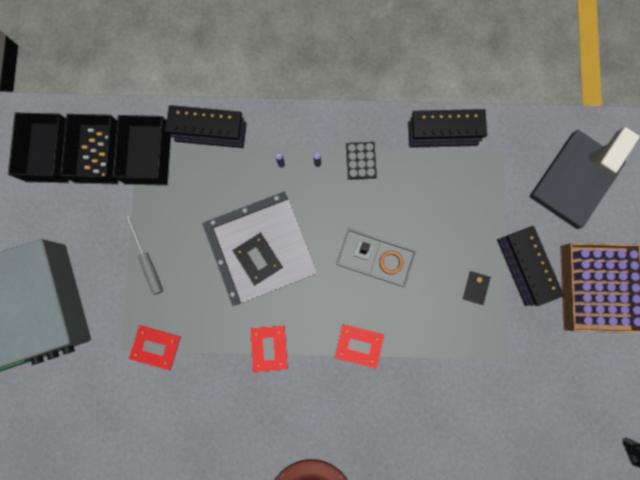

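View pics/side0.png

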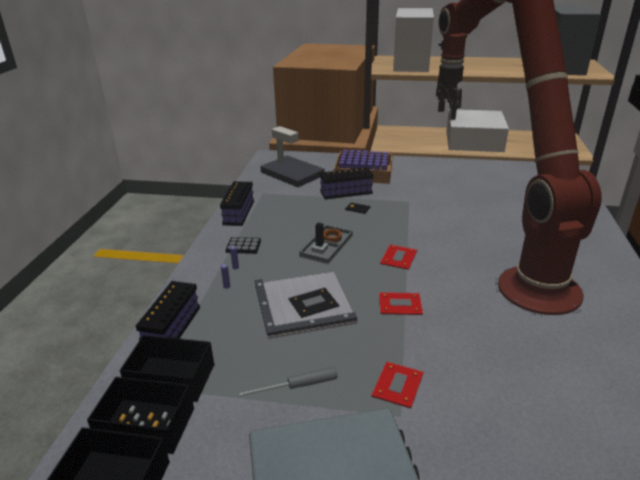

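The top view shows the jig at about (258,248) with fences on its far and left sides, and the plate at about (258,258). The tray is at about (375,257), with the block at (364,248) in its left compartment. Next I'll take enlarged crops.

```bash
python3 - <<'E'
import cv2
a=cv2.imread("pics/top0.png")[185:315,195:325]; cv2.imwrite("pics/c1.png",cv2.resize(a,None,fx=4.6,fy=4.6,interpolation=cv2.INTER_CUBIC))
a=cv2.imread("pics/top0.png")[220:300,325:425]; b=cv2.imread("pics/side0.png")[210:270,290:365]
a=cv2.resize(a,(600,480)[:2],interpolation=cv2.INTER_CUBIC)
cv2.imwrite("pics/c2.png",a)
E
```

```text
(no output)
```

View pics/c1.png

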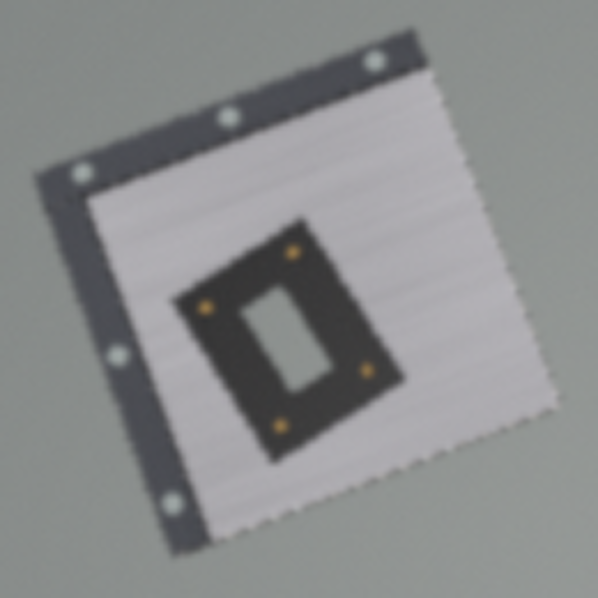

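View pics/c2.png

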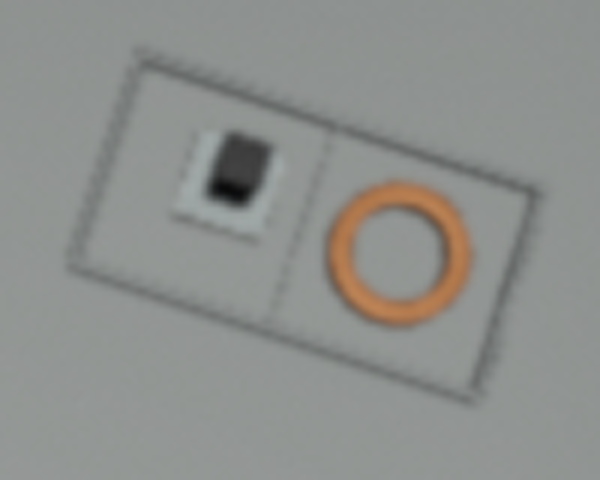

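```bash
cat > h.py <<'E'
import numpy as np, cv2
from station import arm,snapshot,camera_info,ticket
from scipy.spatial.transform import Rotation as Ro
def cam(name):
    c=camera_info(name)
    if name!="wrist": return c,c["R"].T,-c["R"].T@c["t"]
    T=np.eye(4);T[:3,:3]=Ro.from_quat(arm.read_eef_rot()).as_matrix();T[:3,3]=arm.read_tool_pos()
    T=T@c["T_tool_cam"]; return c,T[:3,:3],T[:3,3]
def world(cm,uv,z):
    c,R,o=cm; uv=np.atleast_2d(uv).astype(float)
    d=np.c_[(uv[:,0]-c["cx"])/c["fx"],(uv[:,1]-c["cy"])/c["fy"],np.ones(len(uv))]@R.T
    return o+d*((z-o[2])/d[:,2])[:,None]
def uncrop(p,x0,y0,s): return (np.array(p,float)+.5)/s-.5+[x0,y0]
def down(yaw):  # tool x down, tool y (jaw axis) at yaw
    y=np.array([np.cos(yaw),np.sin(yaw),0]);x=np.array([0,0,-1.]);return Ro.from_matrix(np.c_[x,y,np.cross(x,y)]).as_quat()
E
python3 - <<'E'
from h import *
t=cam("top")
f=lambda p,z:world(t,uncrop(p,195,185,4.6),z)[:,:2]
F=f([(35,175),(414,29),(172,557)],.02); I=f([(88,199),(432,70),(212,541)],.008);B=f([(558,403)],.008)
P=f([(302,218),(405,380),(274,463),(173,299)],.014)
a=lambda v:np.arctan2(v[1],v[0])
print("fence",F,"yaws",a(F[0]-F[2]),a(F[0]-F[1])-np.pi/2,np.linalg.norm(F[0]-F[2]),np.linalg.norm(F[0]-F[1]))
print("inner",I,a(I[0]-I[2]),a(I[0]-I[1])-np.pi/2, "B",B, "centre",(F[1]+F[2])/2)
print("plate",P,P.mean(0),a(P[0]-P[1]),a(P[3]-P[2]),a(P[3]-P[0])-np.pi/2,a(P[2]-P[1])-np.pi/2)
g=lambda p,z:world(t,uncrop(p,325,220,6),z)[:,:2]
T=g([(138,58),(540,190),(476,402),(70,267)],.018);print("tray",T,T.mean(0),a(T[0]-T[1]),a(T[0]-T[3]))
print("handle",g([(240,135),(272,146),(246,184+0),(214,178)],.088).mean(0),"foot",g([(200,130),(285,158),(257,241),(172,213)],.02),g([(200,130),(285,158),(257,241),(172,213)],.02).mean(0))
print(Ro.from_quat(arm.read_eef_rot()).as_matrix())
E
```

```text
fence [[0.63127907 0.27231867]
 [0.7122479  0.08089085]
 [0.43875574 0.19287582]] yaws 0.3913553274734471 0.4001526190867428 0.2082700141305306 0.20784744973102537
inner [[0.6213677  0.247554  ]
 [0.69352709 0.07198426]
 [0.4471946  0.17543758]] 0.39255966119413305 0.38995411058225016 B [[0.52116676 0.00175848]] centre [0.57550182 0.13688333]
plate [[0.61301905 0.13564853]
 [0.53074487 0.07982   ]
 [0.48710919 0.14472257]
 [0.56962151 0.19988383]] [0.55012366 0.14001873] 0.5961960045177453 0.5892856392544488 0.5941634587495992 0.5919104400406141
tray [[ 0.62363933 -0.07063901]
 [ 0.57490099 -0.22892846]
 [ 0.4915715  -0.20409654]
 [ 0.54056444 -0.04559223]] [ 0.55766907 -0.13731406] 1.2721018111196878 -0.2928291275577052
handle [ 0.5749359  -0.10735555] foot [[ 0.59532494 -0.09534836]
 [ 0.58502334 -0.12876239]
 [ 0.55217598 -0.11821534]
 [ 0.56240385 -0.08491392]] [ 0.57373203 -0.10681   ]
[[-8.67924864e-04  3.53111805e-01 -9.35580729e-01]
 [ 2.21490925e-03 -9.35578107e-01 -3.53112870e-01]
 [-9.99997170e-01 -2.37870185e-03  2.99008992e-05]]
```

Jig yaw comes out at about 0.393 and tray yaw at about −0.297. The plate sits at (−22,+13) mm in the jig, turned 0.20 rad, and the block is square to the tray. Next I'll look from close up with the wrist camera, at the jig first and then the block.

```bash
python3 - <<'E'
from h import *
import pickle
print(arm.read_time()); D={}
for n,p,y in (("j",[.575,.137,.30],.393),("b",[.574,-.107,.28],-.297)):
    arm.movep(p,down(y)); D[n]=cam("wrist"); im=snapshot("wrist"); cv2.imwrite(f"pics/w{n}.png",im)
    print(arm.read_time(),arm.read_joint_positions(),arm.read_ft_force())
pickle.dump(D,open("D.pkl","wb"))
E
```

```text
0.1
3.0417 [ 0.10697394  0.59133093 -0.62153168  1.5951077   0.377994    1.07816581
 -0.22416536] [-0.6844731  -0.11509686  0.33331101]
4.0583 [ 0.42123856  0.56801422 -0.44745396  1.64558776  0.27892793  0.99101448
 -0.41007997] [-0.23707513 -0.36591712  0.24670711]
```

View pics/wj.png

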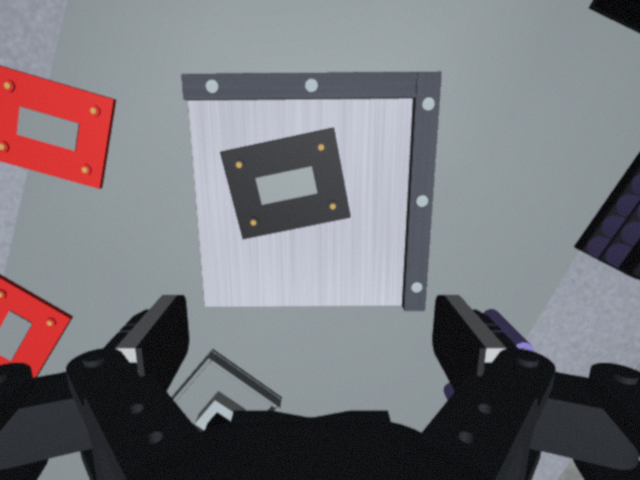

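View pics/wb.png

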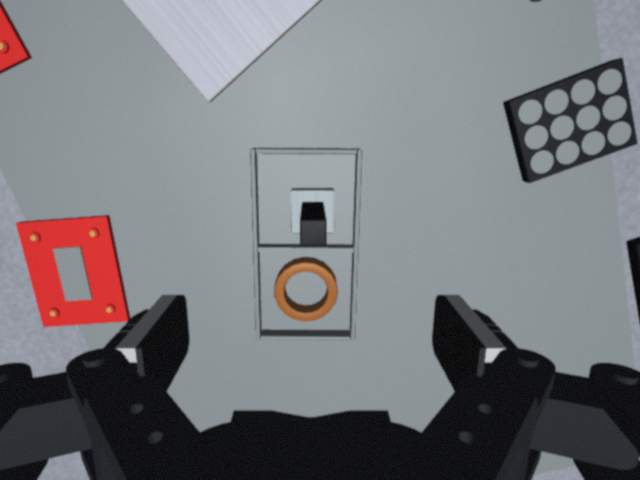

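The wrist views show:
- **Jig:** fence outer corners at (182,74), (441,71) and (425,310).
- **Plate:** corners at (220,152), (334,128), (350,216) and (243,239).
- **Handle:** top face centred near (313.5,232.5).
- **Foot:** from (291,188) to (334,234).
- **Tray:** outline (250,149), (362,149), (355,338) and (261,338).

```bash
python3 - <<'E'
from h import *
import pickle
D=pickle.load(open("D.pkl","rb")); t=cam("top"); a=lambda v:np.arctan2(v[1],v[0])
def tri(cs,uvs):
    A=[];b=[]
    for c,uv in zip(cs,uvs):
        p=world(c,uv,0)[0];d=p-c[2];d/=np.linalg.norm(d);M=np.eye(3)-np.outer(d,d);A.append(M);b.append(M@c[2])
    return np.linalg.lstsq(np.vstack(A),np.hstack(b),rcond=None)[0]
q=uncrop([(243,161)],325,220,6); print("handle top",tri([D["b"],t],[(313.5,232.5),q[0]]))
q=uncrop([(228.5,185.5)],325,220,6); print("foot top",tri([D["b"],t],[(312.5,211),q[0]]))
q=uncrop([(138,58),(540,190),(476,402),(70,267)],325,220,6)
for w,u in zip([(362,149),(355,338),(261,338),(250,149)],q):print("tray",tri([D["b"],t],[w,u]))
q=uncrop([(302,218),(405,380),(274,463),(173,299),(35,175)],195,185,4.6)
for w,u in zip([(350,216),(243,239),(220,152),(334,128),(441,71)],q):print("plate/fence",tri([D["j"],t],[w,u]))
F=world(D["j"],[(441,71),(425,310),(182,74)],.02)[:,:2];P=world(D["j"],[(350,216),(243,239),(220,152),(334,128)],.014)[:,:2]
print(F,(F[1]+F[2])/2,a(F[0]-F[2]),a(F[0]-F[1])-np.pi/2);print(P.mean(0),a(P[0]-P[1]),a(P[3]-P[2]))
T=world(D["b"],[(362,149),(355,338),(261,338),(250,149)],.018)[:,:2];print(T,T.mean(0));print(world(D["b"],(313.5,232.5),.088),world(D["b"],(312.5,211),.02))
E
```

```text
handle top [ 0.57552784 -0.10810403  0.08820713]
foot top [ 0.57508146 -0.10819757  0.01523938]
tray [ 0.6306345  -0.07334027 -0.01666119]
tray [ 0.57703748 -0.22963373  0.0198592 ]
tray [ 0.49420201 -0.20729132  0.01300549]
tray [ 0.5413469  -0.04590471  0.00906991]
plate/fence [0.61339022 0.13567845 0.0140426 ]
plate/fence [0.5317967  0.07952838 0.01382272]
plate/fence [0.48756071 0.14464756 0.01264558]
plate/fence [0.57026672 0.20017953 0.01200838]
plate/fence [0.6316884  0.27282552 0.01974697]
[[0.63200613 0.27319734]
 [0.71381838 0.08120344]
 [0.44090729 0.19198837]] [0.57736283 0.1365959 ] 0.40183500879919515 0.4028180660160554
[0.55134842 0.13988285] 0.608858224291245 0.5926599792608712
[[ 0.62834202 -0.0717858 ]
 [ 0.57924187 -0.23190535]
 [ 0.49790011 -0.20738693]
 [ 0.54271485 -0.04601296]] [ 0.56204971 -0.13927276]
[[ 0.576204   -0.10894813  0.088     ]] [[ 0.57612671 -0.10833489  0.02      ]]
```

Heights and positions agree between the two views. Grasping now.

```bash
python3 - <<'E'
from h import *
q=down(-.297)
arm.movep([.575,-.1078,.19],q); arm.line_to([.575,-.1078,.116],.12)
arm.move_gripper(0,60); print("open",arm.read_opening(),arm.read_tool_pos(),arm.read_ft_force())
arm.line_to([.575,-.1078,.22],.15); arm.pause(.2); print("open",arm.read_opening(),arm.read_ft_force(),arm.read_time())
arm.movep([.475,.107,.22],down(.397)); arm.pause(.2)
print(arm.read_ft_force(),arm.read_tool_pos(),arm.read_time())
cv2.imwrite("pics/held.png",snapshot("wrist")); cv2.imwrite("pics/heldside.png",cv2.resize(snapshot("side")[150:350,200:440],None,fx=3,fy=3,interpolation=cv2.INTER_CUBIC))
E
```

```text
open 0.20377021271382112 [ 0.57529384 -0.10790342  0.11627035] [ 0.18530904 -0.62817284  1.98861153]
open 0.2028509457504892 [ 0.16236342  0.18601753 -2.04778774] 6.9417
[ 0.14518482 -0.27284696 -2.02960779] [0.47599386 0.10528657 0.21976592] 8.0833
```

View pics/held.png

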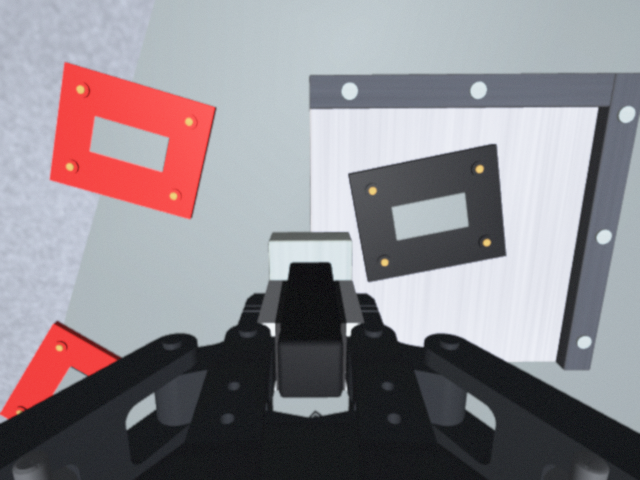

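Block held square and upright. Push 1 goes along jig +x, force-guarded near the end.

```bash
cat >> h.py <<'E'
JC=np.array([.5765,.1368]);JY=.397
def J(x,y,z): c,s=np.cos(JY),np.sin(JY); return [JC[0]+c*x-s*y,JC[1]+s*x+c*y,z]
def toJ(v): c,s=np.cos(JY),np.sin(JY); return np.array([c*v[0]+s*v[1],-s*v[0]+c*v[1],v[2]])
def posJ(): p=arm.read_tool_pos(); return toJ([p[0]-JC[0],p[1]-JC[1],p[2]])
def F(): return toJ(np.mean([arm.read_ft_force() for _ in range(3)],0))
def push(start,end,ax,z,f0,lim=5,step=.0015):
    p=np.array(start,float); s=np.sign(end[ax]-p[ax])
    while s*(end[ax]-p[ax])>1e-6:
        p[ax]+=s*min(step,abs(end[ax]-p[ax])); arm.line_to(J(*p,z),.02); f=F()-f0
        print(np.round(p*1e3,1),np.round(posJ()*1e3,1),np.round(f,1))
        if -s*f[ax]>lim: break
    return p
E
python3 - <<'E'
from h import *
q=down(JY);z=.1215
arm.movep(J(-.107,.012,.22),q); arm.line_to(J(-.107,.012,z+.01),.15); arm.line_to(J(-.107,.012,z),.03);arm.pause(.2)
f0=F(); print(f0,posJ(),arm.read_time())
arm.line_to(J(-.05,.012,z),.05); print(F()-f0)
p=push([-.05,.012],[-.029,.012],0,z,f0)
arm.line_to(J(p[0]-.02,.012,z),.08); arm.line_to(J(p[0]-.02,.012,z+.10),.2)
print(arm.read_time()); cv2.imwrite("pics/p1.png",snapshot("wrist"))
E
```

```text
[ 0.55810972  0.32446368 -1.92075062] [-0.10691232  0.0120261   0.12160933] 9.8583
[ 0.13172756 -0.06135155  0.620593  ]
[-48.5  12. ] [-48.5  11.9 121.5] [-1.  -0.9  0.9]
[-47.  12.] [-46.9  12.  121.5] [-1.3 -0.5 -0. ]
[-45.5  12. ] [-45.3  12.  121.5] [-0.5 -0.9 -0.3]
[-44.  12.] [-43.8  12.  121.5] [-0.1 -0.5  0.9]
[-42.5  12. ] [-42.3  12.  121.5] [0.1 0.6 0.1]
[-41.  12.] [-40.8  12.  121.5] [ 0.1 -0.8 -0. ]
[-39.5  12. ] [-39.3  12.  121.5] [-1.   0.5  0.8]
[-38.  12.] [-37.8  12.  121.5] [-1.  -0.5  0.6]
[-36.5  12. ] [-36.3  12.  121.5] [-1.1 -0.7  0.3]
[-35.  12.] [-34.8  12.  121.5] [-0.9 -1.   1.2]
[-33.5  12. ] [-33.4  12.  121.5] [-0.5 -0.6 -0. ]
[-32.  12.] [-32.9  12.  121.3] [-3.5 -0.1  2.2]
[-30.5  12. ] [-32.5  12.  121.1] [-5.7  0.   2.5]
15.45
```

View pics/p1.png

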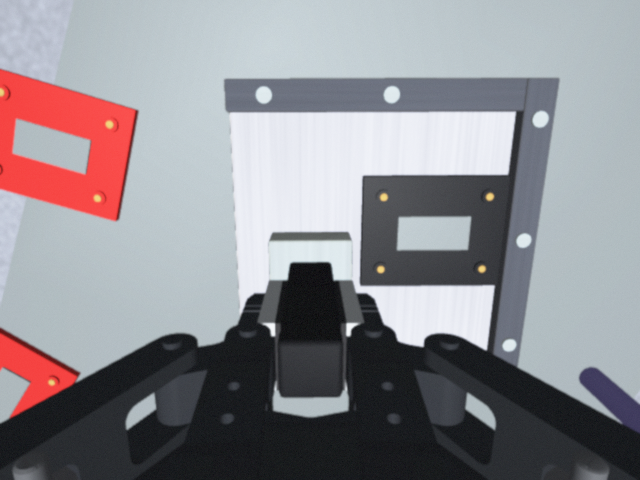

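The plate is square against the +x fence: its right edge runs along the fence and its top edge is parallel to the +y fence. Push 2 goes along +y, followed by a short +x re-seat.

```bash
python3 - <<'E'
from h import *
q=down(JY);z=.1215
arm.movep(J(.035,-.075,z+.10),q); arm.line_to(J(.035,-.075,z+.01),.15); arm.line_to(J(.035,-.075,z),.03);arm.pause(.2)
f0=F(); print(f0,posJ(),arm.read_time())
arm.line_to(J(.035,-.027,z),.05); print(F()-f0)
p=push([.035,-.027],[.035,-.009],1,z,f0)
arm.line_to(J(.035,p[1]-.02,z),.08); arm.line_to(J(.035,p[1]-.02,z+.10),.2)
arm.movep(J(-.055,.045,z+.10),q); arm.line_to(J(-.055,.045,z+.01),.15); arm.line_to(J(-.055,.045,z),.03);arm.pause(.2)
f0=F(); arm.line_to(J(-.037,.045,z),.05)
p=push([-.037,.045],[-.029,.045],0,z,f0)
arm.line_to(J(p[0]-.02,.045,z),.08); arm.line_to(J(p[0]-.02,.045,z+.10),.2)
print(arm.read_time()); cv2.imwrite("pics/p2.png",snapshot("wrist"))
E
```

```text
[-0.71504451  0.19216853 -1.21975996] [ 0.03509692 -0.07498952  0.12163313] 17.4917
[ 1.39361345  0.41842112 -0.27479603]
[ 35.  -25.5] [ 35.  -25.6 121.5] [ 0.6 -0.  -1.8]
[ 35. -24.] [ 35.  -23.9 121.5] [ 1.7 -0.2 -1.3]
[ 35.  -22.5] [ 35.  -22.2 121.5] [0.6 0.2 0.8]
[ 35. -21.] [ 35.  -20.7 121.5] [ 0.9  0.5 -0.8]
[ 35.  -19.5] [ 35.  -19.2 121.5] [ 1.1  0.2 -0.9]
[ 35. -18.] [ 35.  -17.7 121.5] [0.6 0.7 0.1]
[ 35.  -16.5] [ 35.  -16.3 121.5] [ 0.7 -0.6 -0.2]
[ 35. -15.] [ 35.  -14.7 121.5] [ 0.3  0.  -1.7]
[ 35.  -13.5] [ 35.  -13.2 121.5] [ 0.8 -0.  -0.2]
[ 35. -12.] [ 34.8 -12.4 121.5] [ 0.6 -2.  -0.4]
[ 35.  -10.5] [ 34.8 -12.  121.5] [ 0.1 -3.9  0.9]
[35. -9.] [ 34.8 -11.7 121.5] [ 0.9 -6.3  1.7]
[-35.5  45. ] [-35.6  45.  121.5] [ 1.2 -0.3 -0.2]
[-34.  45.] [-33.9  45.  121.5] [0.1 0.1 0.6]
[-32.5  45. ] [-33.   44.9 121.4] [-1.2  0.7  0.7]
[-31.  45.] [-32.6  44.9 121.1] [-5.3 -0.1  1.9]
27.1833
```

View pics/p2.png

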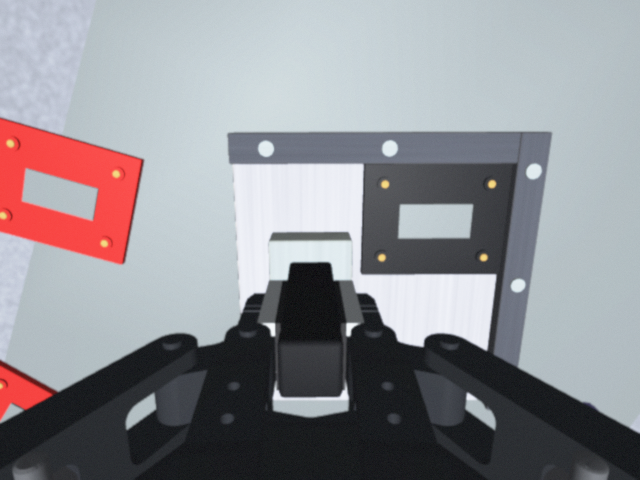

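The plate is flush against both fences. Returning the block to its compartment.

```bash
python3 - <<'E'
from h import *
x,y=.572,-.100; q=down(-.297)
arm.line_to([*arm.read_tool_pos()[:2],.24],.2)
arm.movep([x,y,.24],q); arm.line_to([x,y,.126],.15); arm.pause(.2); f0=arm.read_ft_force(); z=.122
while z>.112:
    arm.line_to([x,y,z],.02); f=arm.read_ft_force()[2]-f0[2]; print(round(z,4),round(f,2))
    if f>2.5: break
    z-=.0012
arm.move_gripper(.6); arm.pause(.2); print(arm.read_opening(),arm.read_ft_force())
arm.line_to([x,y,.24],.12); print(arm.read_time())
import pickle; pickle.dump({"w":cam("wrist")},open("E.pkl","wb"))
a=snapshot("wrist"); arm.movep([.45,-.35,.3],down(-.7)); t=snapshot("top"); cv2.imwrite("pics/fin.png",t)
c=cv2.resize(t[185:315,195:425],(800,452),interpolation=cv2.INTER_CUBIC)
cv2.imwrite("pics/finc.png",c); cv2.imwrite("pics/finw.png",a); print(arm.read_time())
E
```

```text
0.122 0.31
0.1208 -0.48
0.1196 -1.17
0.1184 -0.16
0.1172 -0.7
0.116 1.69
0.1148 9.11
0.597519480251977 [-0.56716931  0.32681402 -0.29691633]
33.2917
34.4917
```

View pics/finc.png

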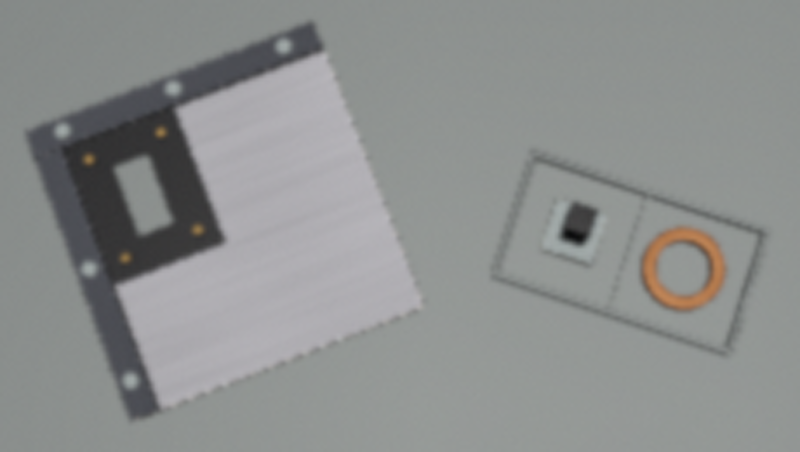

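View pics/finw.png

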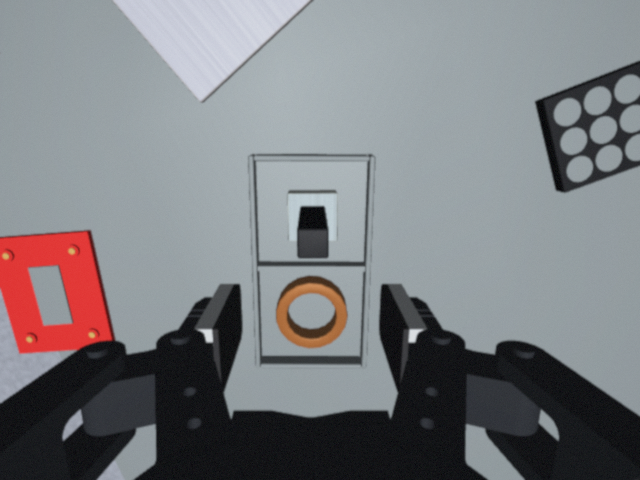

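The final views show the block upright and centred in its compartment, and the plate tight in the fence corner. The bystanders in view are undisturbed.

```bash
python3 -c "
from h import *
print(arm.read_dq(),arm.read_ft_force()); ticket.finish_job()"
```

```text
[-0.00685699  0.00099232  0.00274375 -0.00125246  0.00388871  0.00372058
  0.00118444] [0.40064218 0.52873025 0.4897072 ]
the job is handed in; nothing more can be done
```

The job was handed in at about 34.5 s of the 61 s limit; the system gave no verdict, so the result rests on my own checks.

I lifted the block out by its handle and pushed the plate along the jig's +x, then +y, then gave it a short +x re-seat. Each push stopped at about 5–6 N. I then stood the block back in its compartment and moved the arm clear.

- **Plate:** the last +x push stopped with the foot at x ≈ −33 mm, exactly where the home position predicts. The +y push stopped at y ≈ −12 mm against a predicted −13 mm, which is within the calibration error. The pictures show both edges flush and square against the fences.
- **Block:** it looks upright and released, near the compartment's centre. It was pressed down with about 9 N for a moment before release.
- **Bystanders:** I saw no disturbance to those in the final close-up views. I did not check the others separately after the moves.
- **Pictures:** I viewed 10 in all, two over the planned 8. No checks failed or disagreed beyond the 1 mm above, except that one tray corner triangulated badly in height, because it was a poor pixel match. I used the given tray rim height there.

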